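# Set the telescopic length stop one hole longer

## Robot

A 7-joint arm with a two-finger parallel gripper is mounted at the origin on the work surface; the furniture and walls round the work are solid. World frame = base frame: x ahead of the robot, y to its left, z up, the work surface at z = 0. Lengths are in mm, angles in degrees, forces in N, time in s.
With the tool pointing down it reaches from about 425 to 1025 mm from the base axis. Payload 9.4 kg.
Tool frame: the origin (TCP) lies where the fingers leave the gripper's body, on its centre line; the fingertips stand 73 mm ahead of it and the grasp point (between the pads) lies robot.tcp_to_grasp ahead of it (robot.tcp_to_grasp is the distance from the TCP to the grasp point, in mm); z points along the fingers, y is the line along which they close (so a half turn about z gives the same grasp; the last joint's range is limited). The gripper opens to 85 mm and grips with 20 to 120 N. Pads are 22 mm wide; open, the fingers measure 114 mm over their backs; the gripper's body (76 mm by 85 mm) begins 54 mm behind the grasp point. The pads swing forward as they close: fully open they stand 13 mm farther back than shut.
Start: joints at [60.464, 34.337, -0.143, 91.639, 0.103, 54.024, -4.572], TCP at [308.013, -656.317, 303.875] pointing down, gripper open.
Joint ranges: [-147.43, 147.43], [-19.82, 112.94], [-74.19, 73.91], [6.32, 146.72], [-59.91, 239.91], [6.04, 106.73], [-150.56, 150.56]. Speed limits (degrees/s): [127.2, 127.2, 172.46, 172.46, 180, 180, 180].

## Interface

Orientations are given as a 3x3 rotation matrix whose columns are the frame's x, y, z axes.
In Python, from station import robot gives the robot as it stands.
- The arm moves only by the tool arm_command, never from a script. Its argument "motion" is a list of rows, each a list of 7 numbers: the shift along the tool's x, y, z in mm, then the turn, a rotation vector about the tool's x, y, z in degrees, then the finger opening in mm, from 0 to 85.4. A call has 1 to 8 rows; each row shifts and turns the commanded pose from where the row before left it, along the tool's axes as they then stand; what a row does not reach is not made up. A row lasts 1/10 s, in which the tool goes at most 50 mm and 8.59 degrees, less where a joint would pass 70% of its speed; a pose out of reach is approached as far as the arm can. A call is refused whole if a number of a shift passes 50 or a number of a turn 8.59, either way. A call with a gripper value outside its range is refused whole. The fingers move at their own pace and stop on an object; the grip force is fixed at half the most. Time passes only in rows, so rows that do not move let the fingers close. It gives the time, the measured TCP pose, the force, the opening and the grip force at its end, in the units of the state.
- robot.read_state(): the state, without advancing time (a new reading comes with each control period).
- robot.capture(name): name is "scene" or "side" or "wrist"; returns a dict with "pixels" (480x640x3 uint8, blue, green, red), "depth" (480x640 float32, mm along the optical axis (not along the pixel's ray), 0 where there is no reading), "intrinsics" (3x3 intrinsics, pixels), "R" (3x3) and "t" (3): a world point X has camera coordinates R X + t. Camera axes: x right, y down, z forward; pixel columns grow to the right and rows downward; lengths in mm; the calibration is good to about 2 mm. The wrist camera is an equidistant fisheye: a pixel r from the principal point sees the ray r / f radians off the axis. A picture is of the moment at which its call begins.
- robot.sign_off(): hands the job in; it is judged then, once.
Trained networks look in a picture, given as the dict that the camera call returned (one of the last four; its "shot" number tells which), for a name from the list of things; names that differ only in an ending like _2 or _b are one class to them, and where a whole thing is asked for, a point or a joint stands for the part that bears it (a point fixed in the world has none). Each returns a list of dicts, best first, with "conf" (0 to 1); they miss things now and then, are a little off and sometimes report something else, mostly with a low value. They report only what shows in the picture. A call takes as long as a camera call.
- robot.find_in(query, picture): "bbox" ([left, top, width, height] in pixels, round what is visible of it).
- robot.place_of(query, picture): "position" ([column, row] in pixels: a listed point, or the origin of a listed thing).
The state is a dict: "t": time; "q": joint angles; "joint_velocities": joint speeds; "effort": joint torques, N m; "tool_pos": TCP position; "tool_rot": TCP orientation; "force": force on the tool from outside, world axes, zero at the start; "ft_torque": the same for the moment, N m; "grip_width": finger opening in mm; "grasp_force": force on a finger pad.
Only numpy, scipy, OpenCV 4.12 (cv2) and the standard library are available. Lean on these libraries where they do the work, as an engineer would, in place of code of your own. Each camera call takes 0.05 s, during which the arm holds its last target. There are 200 camera calls.

## Task

Lengthen the telescopic length stop on the bench by one hole: press its spring button in until it is flush and slide the square sleeve outwards, away from its stand, until the button snaps out through the next hole. Then prove that it is locked by pushing the sleeve back towards the stand with a moderate hand force of about 15 N (never straining the button with more than 60 N), and let go, leaving the stop locked there and the things lying round it where they are.

Things in the scene. Friction and masses are not known exactly. Their poses are not given: they have to be found in the camera images.
- sleeve (a joint): Slide of the sleeve along its fixed bar, m: 0 at the start (button in the present hole), growing as the sleeve is drawn outwards, away from the stand; at 0.040 the next hole is over the button. Sliding friction about 3 N. The sleeve is a bare aluminium square tube, 36 x 36 x 220 mm, wall 2 mm; it lies level and rolled 30 degrees about its length. The bar inside is 30 mm square.
- button (a joint): How far the spring button is pressed in, m: 0 out, 0.006 flush with the sleeve's face, about 0.008 when under its wall. Spring 5 N at first, 10 N flush. Unpressed, its straight side locks the sleeve (1 mm play each way). Pressed flush by a flat pad, it slips under the wall when the sleeve is pulled (10 to 25 N more at first), then needs no holding, and springs out at the next hole unless covered.
- button_tip (a point): Top of the steel button's dome, 12 mm across, 24 mm from the sleeve's axis, 6 mm proud of its face when out. The button sits in the fixed bar and does not travel. x axis: out of the face along the button (30 degrees above level, towards the robot); y: along the sleeve towards the stand; z: square to both, up and away from the robot. The sleeve's opposite face is 36 mm behind the button's.
- stop_plate (a point): Centre of the grey square stop plate (74 x 74 x 6 mm, square to the sleeve, on its axis) that closes the sleeve's outer end; at the start 114 mm from the button's axis, along -y of button_tip. Axes as those of button_tip. The sleeve's other end is at the start 115 mm from the button along +y; the stand's clamp block begins 165 mm from it.
- stand: Dark steel stand fixed to the table: foot plate 90 x 80 x 10 mm, 36 mm square post, clamp block 62 x 50 x 62 mm on top (rolled like the sleeve), up to 0.20 m high. Origin: centre of the foot's underside. The sleeve points along the stand's -y; the button's axis crosses the sleeve's 190 mm along -y and 150 mm up from the origin.
- tape_measure: Tape measure standing on the table, 38 x 78 x 64 mm, origin under its centre. Not to be disturbed.
- marker: Marker pen lying on the table, 18 x 125 x 16 mm, origin under its centre. Not to be disturbed.
- coupling: Grey pipe coupling standing on end, 52 mm across, 50 mm high, origin under its centre. Not to be disturbed.
- pliers: Pliers lying flat, 50 x 176 x 13 mm, origin under their centre. Not to be disturbed.
- next_hole (a point): Centre of the next hole, on the outer surface of the sleeve's button face, 18 mm from its axis. It travels with the sleeve; at the start it is 40 mm from the button towards the stand. Four 14 mm holes stand 40 mm apart in a row along that face; at the start one lies on the outer side of the button and two on its stand side. Axes as those of button_tip.

How it is judged (in metres and radians):
On the way, in this order (a step that is already met when the one before it is completed fails the run):
1. the button is pressed in until flush, the sleeve still at its first hole (value of joint button above 0.005 m and value of joint sleeve between -0.006 and 0.01 m).
2. the sleeve stands one hole further out with the button sprung out through that hole (value of joint sleeve between 0.036 and 0.044 m and value of joint button below 0.0015 m), for 0.2 s.
3. the sleeve is pushed back towards the stand, against the button, with at least 6 N at the button (all of step 2 and value of joint sleeve below 0.0397 m and contact force between button and sleeve above 6 N), for 0.2 s.
At the end, for the whole second after the job is handed in: The sleeve rests 36 to 44 mm further out than at the start, locked by the button, which stands out through the next hole (within 1.5 mm of fully out) (all of step 2 and velocity of joint sleeve between -0.005 and 0.005 m/s); the robot touches nothing.
It fails at once if the sleeve is forced against the button with more than 60 N (contact force between button and sleeve above 60 N).
It fails at once if the sleeve is slid the wrong way or beyond the next hole (value of joint sleeve below -0.012 m or value of joint sleeve above 0.052 m).
It fails at once if one of the things lying round the stop is moved by more than 30 mm (distance of any of tape_measure, marker, coupling, pliers from where it was at the start of the episode above 0.03 m).
It also fails if it takes over 40 s, if anything falls off the work surface, if the arm or the gripper's body presses on something with over 40 N, if the wrist force passes 120 N, or if a joint passes its speed limit or range.

## Working session

There is one attempt and no reset: what is moved stays moved. The work goes in short steps, Python scripts to look and compute and a tool call to move; the robot and the scene stay as the last step left them, time stands still between calls to the robot, and variables do not carry over. Pictures are saved under pics/ and viewed, at most 10 in all, crops included, and the job is handed in when it is done.

Besides the shell and the picture viewer there is one more tool, called as name([rows], argument=value, ...), one row to a line, values as JSON. arm_command: Moves the arm, as the interface text tells. Its arguments: {"type":"object","properties":{"motion":{"type":"array","items":{"type":"array","items":{"type":"number"}}}},"required":["motion"]}

```bash
ls; mkdir -p pics; cat > h.py <<'E'
import numpy as np, cv2
from station import robot
np.set_printoptions(precision=2,suppress=True)
def ray(c,p):
    K=np.array(c["intrinsics"]);R=np.array(c["R"]);t=np.array(c["t"])
    d=np.array([(p[0]-K[0,2])/K[0,0],(p[1]-K[1,2])/K[1,1],1.])
    return -R.T@t, R.T@d
def pt(c,p):
    o,d=ray(c,p);u,v=int(round(p[0])),int(round(p[1]))
    w=c["depth"][max(v-1,0):v+2,max(u-1,0):u+2];w=w[w>0]
    return o+d*np.median(w) if w.size else None
E
python3 - <<'E'
from h import *
s=robot.read_state()
print(robot.tcp_to_grasp,s)
for n in("scene","side"):
    c=robot.capture(n); cv2.imwrite(f"pics/{n}.png",c["pixels"])
    o,_=ray(c,(0,0));print(n,o,np.array(c["R"])[2])
    for q in("button_tip","stop_plate","stand","next_hole"):
        for r in robot.place_of(q,c)[:2]: print(q,r, pt(c,r["position"]))
    for q in ("tape_measure","marker","coupling","pliers"):
        for r in robot.place_of(q,c)[:1]:
            o,d=ray(c,r["position"]); print(q,r["conf"],r["position"],o-d*o[2]/d[2])
E
```

```text
pics
53.900000000000006 {'t': 0.0, 'q': array([60.47, 34.39, -0.15, 91.68,  0.11, 54.02, -4.57]), 'joint_velocities': array([-0.02,  0.01, -0.03,  0.09,  0.05,  0.07, -0.02]), 'effort': array([ -0.  , -77.64,   1.56, -25.8 ,   0.01,   0.01,  -0.  ]), 'tool_pos': array([ 307.84, -656.  ,  302.99]), 'tool_rot': array([[ 0.91,  0.42, -0.  ],
       [ 0.42, -0.91,  0.  ],
       [-0.  , -0.  , -1.  ]]), 'force': array([-0.26,  0.25,  0.17]), 'ft_torque': array([-0.02, -0.03,  0.01]), 'grasp_force': 0.0, 'grip_width': 85.43805965430548}
scene [1089.75 -793.16 1164.69] [-0.39  0.58 -0.71]
stop_plate {'position': [329.8, 263.4], 'conf': 0.9} [610.68 -19.02 165.37]
stand {'position': [232.2, 364.1], 'conf': 0.85} [ 531.51 -314.1    48.35]
next_hole {'position': [276.1, 288.0], 'conf': 0.62} [ 551.57 -156.42  174.18]
tape_measure 0.89 [343.9, 216.3] [464.66 296.29   0.  ]
marker 0.56 [265.2, 287.4] [430.86 -58.58   0.  ]
coupling 0.76 [328.2, 238.4] [474.92 190.35   0.  ]
pliers 0.62 [374.3, 188.5] [479.35 460.46   0.  ]
side [1341.03   50.79 1465.57] [-0.53  0.02 -0.85]
stop_plate {'position': [284.9, 270.4], 'conf': 0.63} [614.62  -1.29 153.92]
stand {'position': [182.5, 265.9], 'conf': 0.74} [ 535.65 -277.65   37.22]
next_hole {'position': [230.4, 243.6], 'conf': 0.74} [ 441.88 -161.09   -2.99]
next_hole {'position': [365.0, 255.9], 'conf': 0.45} [500.17 209.92  27.27]
tape_measure 0.94 [393.3, 248.0] [458.91 293.24   0.  ]
marker 0.59 [267.8, 241.5] [437.02 -56.77   0.  ]
coupling 0.93 [364.4, 257.6] [489.65 211.     0.  ]
pliers 0.85 [453.1, 256.7] [487.32 456.93   0.  ]
```

View pics/scene.png

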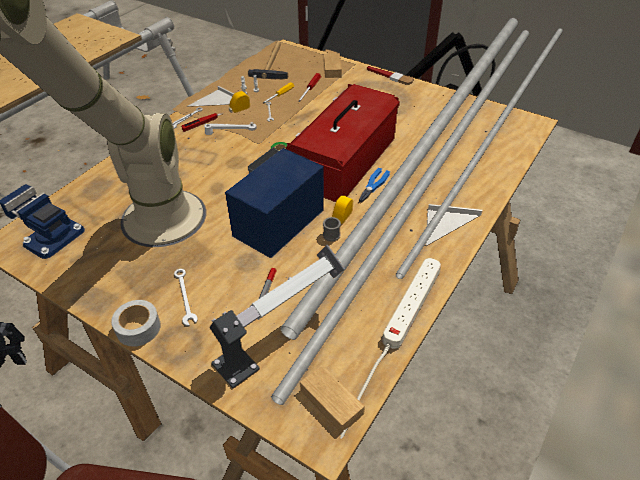

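```bash
python3 - <<'E'
import cv2
i=cv2.imread("pics/side.png")[180:330,120:320]; cv2.imwrite("pics/side_c.png",cv2.resize(i,(800,600),interpolation=cv2.INTER_CUBIC))
E
```

```text
(no output)
```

View pics/side_c.png

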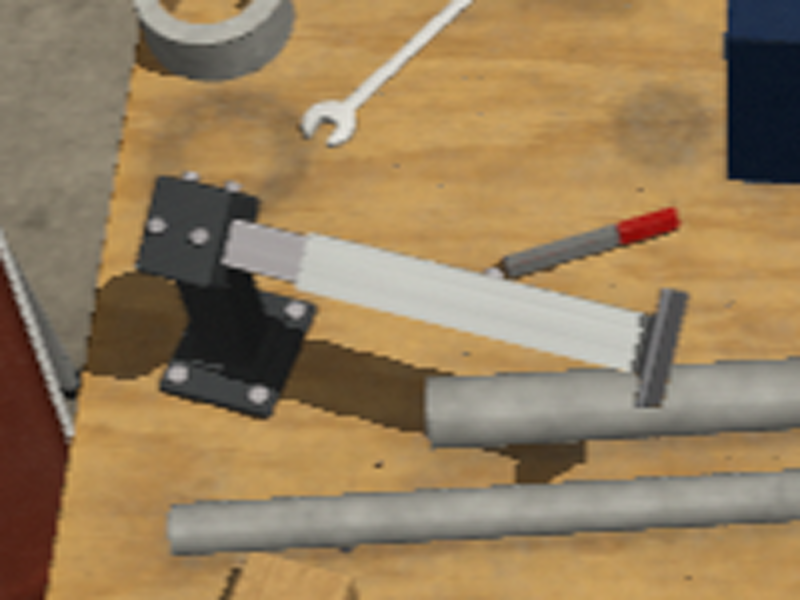

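The scene shows the stand at (232,365) with the sleeve running to the stop plate at (330,262). The big pipe and coupling lie beyond it, and the marker lies beside it. The side crop shows the button tip at about full-image (244,248), on the robot side. Next I'll fit the sleeve's faces from depth.

```bash
cat > fit.py <<'E'
from h import *
from scipy.optimize import least_squares
P=[];O=[]
for n in("scene","side"):
    c=robot.capture(n);K=np.array(c["intrinsics"]);R=np.array(c["R"]);t=np.array(c["t"])
    v,u=np.mgrid[:480,:640];D=c["depth"]
    cam=np.stack([(u-K[0,2])/K[0,0]*D,(v-K[1,2])/K[1,1]*D,D],-1)
    X=(cam-t)@R; m=(D>0)&(X[...,2]>118)&(X[...,2]<215)&(X[...,0]>450)&(X[...,0]<720)&(X[...,1]>-400)&(X[...,1]<60)
    P.append(X[m]);print(n,m.sum())
    print("btn",[(r["position"],r["conf"]) for r in robot.place_of("button_tip",c)[:2]])
    o,d=ray(c,(243.75,248)) if n=="side" else (o,d)
np.savez("p.npz",a=P[0],b=P[1])
def frame(a):
    s=np.array([np.cos(a),np.sin(a),0]) # outward
    h=np.array([-s[1],s[0],0])          # left of s => towards -x
    x=h*np.cos(np.pi/6)+np.array([0,0,.5]); return s,x,np.cross(x,-s)
for pts in P+[np.vstack(P)]:
    def res(p,sel=None):
        s,x,z=frame(p[0]); q=pts-np.array([p[1],-160,p[2]])
        a,b,l=q@x,q@z,q@s
        return a,b,l
    def cost(p):
        a,b,l=res(p); ok=(np.abs(l)<95)
        return np.where(ok,np.maximum(np.abs(a),np.abs(b))-18,0)
    best=min((least_squares(cost,[np.radians(a),x,150],loss="soft_l1",f_scale=2) for a in(65,75,85) for x in(540,560,580)),key=lambda r:r.cost)
    s,x,z=frame(best.x[0]);print(np.degrees(best.x[0]),best.x[1:],best.cost)
    a,b,l=res(best.x); 
    big=(np.maximum(abs(a),abs(b))>22)&(l>60)&(np.hypot(a,b)<54); print("plate l",np.percentile(l[big],[2,10,50,90,98]),big.sum())
    blk=(np.maximum(abs(a),abs(b))>23)&(l<-60)&(np.hypot(a,b)<45); print("block l",np.percentile(l[blk],[2,50,90,98]),blk.sum())
    sm=(b>10)&(b<21)&(abs(a)<16); print("sleeve stand end / faces", np.median(b[sm&(abs(l)<90)]))
    # button ray closest point at a=24
    A=np.array([best.x[1],-160,best.x[2]]); k=(24-(o-A)@x)/(d@x);q=o+k*d-A;print("btn ray: b,l",q@z,q@s)
E
python3 fit.py
```

```text
scene 2930
btn []Traceback (most recent call last):
  File "fit.py", line 11, in <module>
    o,d=ray(c,(243.75,248)) if n=="side" else (o,d)
                                               ^
NameError: name 'o' is not defined. Did you mean: 'O'?
```

```bash
sed -i 's/ else (o,d)/ else (0,0)/' fit.py; python3 fit.py
```

```text
scene 2936
btn []
side 2413
btn []
318.17397550890746 [933.97 144.08] 0.0Traceback (most recent call last):
  File "fit.py", line 28, in <module>
    big=(np.maximum(abs(a),abs(b))>22)&(l>60)&(np.hypot(a,b)<54); print("plate l",np.percentile(l[big],[2,10,50,90,98]),big.sum())
                                                                                  ~~~~~~~~~~~~~^^^^^^^^^^^^^^^^^^^^^^^^
    return _quantile_unchecked(
        a, q, axis, out, overwrite_input, method, keepdims, weights)
    return _ureduce(a,
                    func=_quantile_ureduce_func,
    ...<5 lines>...
                    overwrite_input=overwrite_input,
                    method=method)
    r = func(a, **kwargs)
    result = _quantile(arr,
                       quantiles=q,
    ...<2 lines>...
                       out=out,
                       weights=wgt)
    slices_having_nans = np.isnan(arr[-1, ...])
                                  ~~~^^^^^^^^^
IndexError: index -1 is out of bounds for axis 0 with size 0
```

```bash
python3 - <<'E'
s=open('fit.py').read()
i=s.index('P=[]');j=s.index('def frame')
s=s[:i]+'f=np.load("p.npz");P=[f["a"],f["b"]]\nc=robot.capture("side");o,d=ray(c,(243.75,248))\n'+s[j:]
s=s.replace("ok=(np.abs(l)<95)","ok=(pts[:,1]>-225)&(pts[:,1]<-70)&(abs(pts[:,0]-570-(pts[:,1]+160)*.27)<60)").replace("(65,75,85)","(70,75,80)").replace("(540,560,580)","(560,572,585)")
s=s.replace('print("plate l"','print("plate l",big.sum()) if not big.any() else print("plate l"').replace('print("block l"','print("block",0) if not blk.any() else print("block l"')
open('fit.py','w').write(s)
E
python3 fit.py
```

```text
74.46917588927035 [557.12 151.89] 1763.8777423329393
plate l [ 80.32 145.32 160.71 163.11 166.3 ] 301
block l [-165.82 -144.   -122.41 -117.46] 756
sleeve stand end / faces 17.303734820572387
btn ray: b,l 215.5353505262969 105.9026123484091
74.2282902757298 [555.52 149.83] 2636.9549597584714
plate l [ 68.06 100.37 167.15 169.6  170.15] 200
block l [-160.62 -133.15 -113.86 -111.85] 562
sleeve stand end / faces 16.799617880066197
btn ray: b,l 214.33131603703535 105.8416406095896
74.55722227934648 [556.59 151.12] 4971.595857595599
plate l [ 70.56 116.36 161.36 168.79 169.53] 524
block l [-165.47 -139.65 -117.83 -113.11] 1312
sleeve stand end / faces 17.161534514673427
btn ray: b,l 225.9534004416038 108.17668911011307
```

```bash
cat >> h.py <<'E'
from scipy.spatial.transform import Rotation as Ro
AZ=74.4; B=np.array([570.,-111.4,150.])   # sleeve axis at the button
def frame(az=AZ):
    a=np.radians(az); s=np.array([np.cos(a),np.sin(a),0]); h=np.array([-s[1],s[0],0])
    x=h*np.cos(np.pi/6)+np.array([0,0,.5]); return s,x,np.cross(x,-s)
def toolR(az=AZ):
    s,x,z=frame(az); return np.stack([s,-x,-z],1)
def plan(p1,R1,n,g=85,st=None):
    st=st or robot.read_state(); p,R=np.array(st["tool_pos"]),np.array(st["tool_rot"])
    w=Ro.from_matrix(R.T@R1).as_rotvec(degrees=True)/n; out=[]
    for i in range(n):
        d=(p1-p)/(n-i); sh=R.T@d; r=list(np.round(sh))+list(np.round(w,1)); out.append([float(v) for v in r]+[g])
        p=p+R@np.round(sh); R=R@Ro.from_rotvec(np.round(w,1),degrees=True).as_matrix()
    print(out); print("end",p,"want",p1,"ang",np.degrees(np.linalg.norm(Ro.from_matrix(R.T@R1).as_rotvec())))
E
python3 - <<'E'
from h import *
s,x,z=frame(); T=B+z*160
print(T); R1=toolR()
st=robot.read_state()
# first raise 
mid=np.array([480,-420,400.]); plan(mid,Ro.from_matrix(st["tool_rot"]).as_matrix(),7)
st2=dict(st);st2["tool_pos"]=mid
plan(T,R1,8,st=st2)
E
```

```text
[ 647.05 -132.91  288.56]
[[37.0, -20.0, -14.0, -0.0, -0.0, 0.0, 85], [37.0, -20.0, -14.0, -0.0, -0.0, 0.0, 85], [36.0, -20.0, -14.0, -0.0, -0.0, 0.0, 85], [37.0, -20.0, -14.0, -0.0, -0.0, 0.0, 85], [36.0, -20.0, -13.0, -0.0, -0.0, 0.0, 85], [37.0, -20.0, -14.0, -0.0, -0.0, 0.0, 85], [36.0, -21.0, -13.0, -0.0, -0.0, 0.0, 85]]
end [ 479.85 -419.91  399.84] want [ 480. -420.  400.] ang 3.2843981055310776e-15
[[34.0, -24.0, 14.0, 3.5, -1.6, -6.0, 85], [37.0, -19.0, 14.0, 3.5, -1.6, -6.0, 85], [39.0, -14.0, 14.0, 3.5, -1.6, -6.0, 85], [40.0, -9.0, 14.0, 3.5, -1.6, -6.0, 85], [42.0, -4.0, 13.0, 3.5, -1.6, -6.0, 85], [42.0, 1.0, 12.0, 3.5, -1.6, -6.0, 85], [42.0, 6.0, 11.0, 3.5, -1.6, -6.0, 85], [41.0, 11.0, 9.0, 3.5, -1.6, -6.0, 85]]
end [ 646.32 -133.08  288.41] want [ 647.05 -132.91  288.56] ang 0.16882846361129178
```

arm_command([
  [37, -20, -14, 0, 0, 0, 85],
  [37, -20, -14, 0, 0, 0, 85],
  [36, -20, -14, 0, 0, 0, 85],
  [37, -20, -14, 0, 0, 0, 85],
  [36, -20, -13, 0, 0, 0, 85],
  [37, -20, -14, 0, 0, 0, 85],
  [36, -21, -13, 0, 0, 0, 85],
])

```text
t: 1.95
tool_pos: [480.8, -418.4, 400.7]
tool_rot: [[0.905, 0.425, 0.0], [0.425, -0.905, -0.0], [0.0, 0.001, -1.0]]
force: [0.7, -0.7, 1.7]
grip_width: 85.2
grasp_force: 0.0
```

arm_command([
  [34, -24, 14, 3.5, -1.6, -6, 85],
  [37, -19, 14, 3.5, -1.6, -6, 85],
  [39, -14, 14, 3.5, -1.6, -6, 85],
  [40, -9, 14, 3.5, -1.6, -6, 85],
  [42, -4, 13, 3.5, -1.6, -6, 85],
  [42, 1, 12, 3.5, -1.6, -6, 85],
  [42, 6, 11, 3.5, -1.6, -6, 85],
  [41, 11, 9, 3.5, -1.6, -6, 85],
])

```text
t: 2.75
tool_pos: [646.9, -131.9, 287.8]
tool_rot: [[0.267, 0.835, -0.481], [0.964, -0.231, 0.134], [0.001, -0.5, -0.866]]
force: [1.0, -0.1, 0.1]
grip_width: 84.9
grasp_force: 0.0
```

arm_command([
  [0, 0, 0, 0, 0, 0, 85],
  [0, 0, 0, 0, 0, 0, 85],
])

```text
t: 2.95
tool_pos: [646.6, -131.8, 287.0]
tool_rot: [[0.269, 0.835, -0.481], [0.963, -0.233, 0.134], [0.0, -0.499, -0.866]]
force: [-0.9, 0.7, 0.8]
grip_width: 84.9
grasp_force: 0.0
```

```bash
cat > w.py <<'E'
from h import *
import sys
st=robot.read_state();s,x,z=frame()
print(st["t"],st["tool_pos"],st["force"],st["q"]); 
R1=toolR();print("ang err tool",Ro.from_matrix(st["tool_rot"].T@R1).as_rotvec(degrees=True),"off (tool axes) to axis pt",st["tool_rot"].T@(B-st["tool_pos"]))
c=robot.capture("wrist");cv2.imwrite(sys.argv[1],c["pixels"])
K=np.array(c["intrinsics"]);R=np.array(c["R"]);t=np.array(c["t"]);print(K,"cam",-R.T@t,R[2])
def proj(X):
    q=R@X+t;r=np.hypot(q[0],q[1]);th=np.arctan2(r,q[2]);return K[0,2]+K[0,0]*th*q[0]/r,K[1,2]+K[1,1]*th*q[1]/r
def wray(p):
    a=(np.array(p)-K[:2,2])/[K[0,0],K[1,1]];th=np.hypot(*a);d=np.r_[a/th*np.sin(th),np.cos(th)];return -R.T@t,R.T@d
for n,X in(("button_tip",B+24*x),("stop_plate",B+114*s),("next_hole",B-40*s+18*x)):
    print(n,"expected",proj(X))
    for r in robot.place_of(n,c)[:2]:
        o,d=wray(r["position"]); nrm=s if n=="stop_plate" else x
        k=(X-o)@nrm/(d@nrm);e=o+k*d-X
        print("  ",r,"dev s,x,z",e@s,e@x,e@z)
        if n=="button_tip":
            k=(X-o)@z/(d@z);e=o+k*d-X;print("   on z-plane dev s,x",e@s,e@x)
E
python3 w.py pics/w1.png
```

```text
2.95 [ 646.57 -131.76  287.  ] [-0.91  0.68  0.76] [ 17.19  42.25 -16.41  84.12   4.23  84.29 -15.11]
ang err tool [ 0.05 -0.01 -0.  ] off (tool axes) to axis pt [ -1.01  -0.25 158.26]
[[371.65   0.   316.4 ]
 [  0.   371.65 242.14]
 [  0.     0.     1.  ]] cam [699.63 -72.47 347.62] [-0.54 -0.14 -0.83]
button_tip expected (np.float64(278.3306226777583), np.float64(251.14464597264129))
   {'position': [280.3, 249.5], 'conf': 0.62} dev s,x,z -2.961649681205558 -2.398081733190338e-14 -13.068232393145333
   on z-plane dev s,x 1.1154942192472201 -1.3130632769024628
stop_plate expected (np.float64(315.41760193974164), np.float64(70.07134584589451))
   {'position': [312.2, 67.3], 'conf': 0.95} dev s,x,z -9.992007221626409e-16 1.8501565410187202 9.283782050127327
next_hole expected (np.float64(289.10894002548633), np.float64(306.96192542460267))
   {'position': [293.5, 309.9], 'conf': 0.93} dev s,x,z -24.325725892062383 1.0658141036401503e-14 -44.033931767123434
```

View pics/w1.png

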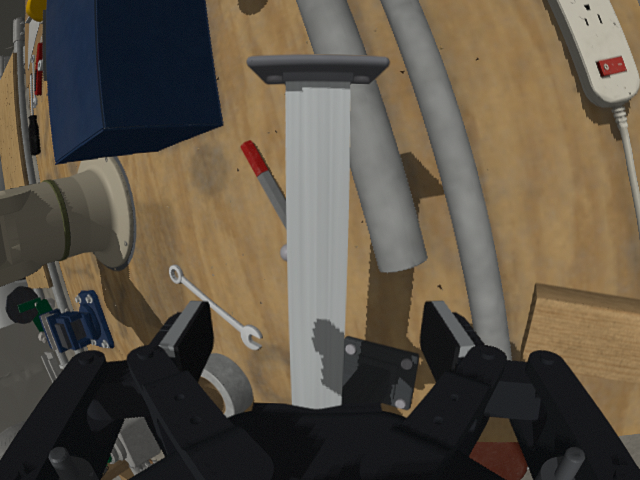

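The button dome shows at (284,253), close to the network's fix (280,250) and my projection (278,251). The pads are centred on the sleeve (287–350) and nothing is in the way, so I'll descend.

arm_command([
  [0, 0, 25, 0, 0, 0, 85],
  [0, 0, 25, 0, 0, 0, 85],
  [0, 0, 25, 0, 0, 0, 85],
  [0, 0, 20, 0, 0, 0, 85],
  [0, 0, 11, 0, 0, 0, 85],
  [0, 0, 0, 0, 0, 0, 60],
  [0, 0, 0, 0, 0, 0, 60],
  [0, 0, 0, 0, 0, 0, 56],
])

```text
t: 3.95
tool_pos: [596.2, -119.0, 197.4]
tool_rot: [[0.271, 0.836, -0.478], [0.962, -0.236, 0.135], [0.0, -0.496, -0.868]]
force: [1.0, -0.0, 0.3]
grip_width: 56.0
grasp_force: 0.0
```

```bash
python3 w.py pics/w2.png
```

```text
3.95 [ 596.21 -119.03  197.38] [ 0.99 -0.05  0.3 ] [ 17.55  44.23 -16.59  95.35   5.23  71.06 -16.24]
ang err tool [ 0.25 -0.08 -0.12] off (tool axes) to axis pt [ 0.22 -0.18 54.68]
[[371.65   0.   316.4 ]
 [  0.   371.65 242.14]
 [  0.     0.     1.  ]] cam [649.22 -59.82 258.09] [-0.53 -0.14 -0.83]
button_tip expected (np.float64(252.9396322254503), np.float64(329.15807294901583))
   {'position': [254.2, 331.1], 'conf': 0.61} dev s,x,z -2.178585883885754 3.141931159689193e-14 -2.290110199839904
   on z-plane dev s,x -0.8604993130496181 -0.4327080585518095
stop_plate expected (np.float64(314.22436755856427), np.float64(14.242686642714006))
   {'position': [316.2, 12.5], 'conf': 0.94} dev s,x,z 6.661338147750939e-15 -0.6502245427524063 1.8718578783584128
next_hole expected (np.float64(274.143448142133), np.float64(407.1898471300694))
   {'position': [276.6, 412.2], 'conf': 0.84} dev s,x,z -9.012391479483291 2.531308496145357e-14 -6.562805485999226
```

View pics/w2.png

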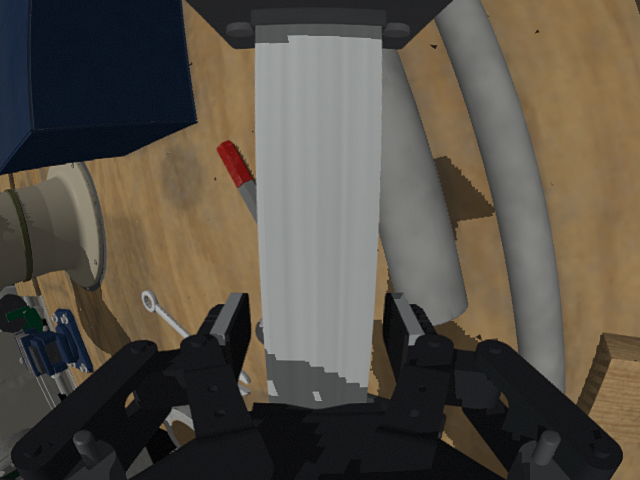

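The button sits beside the left pad at (260,330), and both pads straddle the sleeve evenly. I'll go a touch deeper, then close.

arm_command([
  [-1, 0, 3, 0, 0, 0, 50],
  [0, 0, 0, 0, 0, 0, 44],
  [0, 0, 0, 0, 0, 0, 40],
  [0, 0, 0, 0, 0, 0, 38],
  [0, 0, 0, 0, 0, 0, 37],
])

```text
t: 4.65
tool_pos: [593.8, -119.3, 193.9]
tool_rot: [[0.271, 0.835, -0.479], [0.963, -0.235, 0.135], [-0.0, -0.498, -0.867]]
force: [0.6, -0.5, 3.7]
grip_width: 37.2
grasp_force: 7.1
```

arm_command([
  [0, 0, 0, 0, 0, 0, 32],
  [0, 0, 0, 0, 0, 0, 30],
  [0, 0, 0, 0, 0, 0, 30],
  [0, 0, 0, 0, 0, 0, 30],
])

```text
t: 5.05
tool_pos: [594.3, -119.5, 193.9]
tool_rot: [[0.271, 0.835, -0.478], [0.963, -0.235, 0.135], [0.0, -0.497, -0.868]]
force: [5.5, -2.6, 2.5]
grip_width: 35.1
grasp_force: 60.9
```

arm_command([
  [1, 0, 0, 0, 0, 0, 30],
  [1, 0, 0, 0, 0, 0, 30],
  [1, 0, 0, 0, 0, 0, 30],
  [1, 0, 0, 0, 0, 0, 30],
  [1, 0, 0, 0, 0, 0, 30],
])

```text
t: 5.55
tool_pos: [595.0, -117.1, 193.8]
tool_rot: [[0.271, 0.835, -0.479], [0.962, -0.237, 0.132], [-0.003, -0.497, -0.868]]
force: [2.2, -10.1, 3.8]
grip_width: 35.7
grasp_force: 61.0
```

arm_command([
  [1, 0, 0, 0, 0, 0, 30],
  [1, 0, 0, 0, 0, 0, 30],
  [1, 0, 0, 0, 0, 0, 30],
  [1, 0, 0, 0, 0, 0, 30],
  [1, 0, 0, 0, 0, 0, 30],
])

```text
t: 6.05
tool_pos: [595.8, -114.4, 193.8]
tool_rot: [[0.271, 0.834, -0.48], [0.962, -0.239, 0.13], [-0.006, -0.497, -0.868]]
force: [0.2, -17.4, 5.4]
grip_width: 35.3
grasp_force: 60.1
```

arm_command([
  [1, 0, 0, 0, 0, 0, 30],
  [1, 0, 0, 0, 0, 0, 30],
  [1, 0, 0, 0, 0, 0, 30],
  [1, 0, 0, 0, 0, 0, 30],
])

```text
t: 6.45
tool_pos: [597.2, -109.3, 193.8]
tool_rot: [[0.272, 0.835, -0.479], [0.962, -0.238, 0.132], [-0.004, -0.497, -0.868]]
force: [2.3, -11.0, 4.1]
grip_width: 35.3
grasp_force: 59.9
```

```bash
python3 w.py pics/w3.png | grep -A1 -E "stop_plate|next"
```

```text
stop_plate expected (np.float64(312.53556277657424), np.float64(36.79714786084705))
   {'position': [315.7, 6.0], 'conf': 0.87} dev s,x,z 0.0 -0.9403723655259206 30.148365462937523
next_hole expected (np.float64(274.4272995938204), np.float64(427.99401961315715))
   {'position': [274.3, 410.4], 'conf': 0.87} dev s,x,z 6.7994294782428355 2.4424906541753444e-15 -4.583027950504086
```

View pics/w3.png

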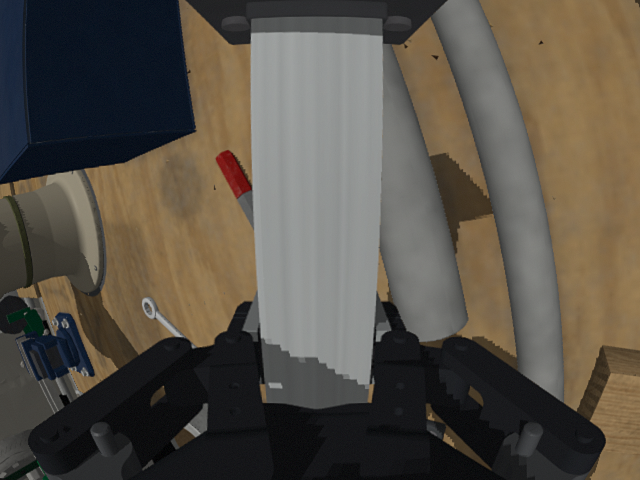

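The plate keeps its place in the wrist image while the TCP has moved 10 mm, so the sleeve is travelling with the grip. The force has also dropped, so the button is under the wall. I'll keep pulling.

arm_command([
  [2, 0, 0, 0, 0, 0, 30],
  [2, 0, 0, 0, 0, 0, 30],
  [3, 0, 0, 0, 0, 0, 30],
  [3, 0, 0, 0, 0, 0, 30],
  [3, 0, 0, 0, 0, 0, 30],
  [3, 0, 0, 0, 0, 0, 30],
  [2, 0, 0, 0, 0, 0, 30],
  [2, 0, 0, 0, 0, 0, 30],
])

```text
t: 7.45
tool_pos: [602.8, -89.6, 193.8]
tool_rot: [[0.272, 0.835, -0.479], [0.962, -0.237, 0.132], [-0.004, -0.497, -0.868]]
force: [3.0, -10.7, 5.3]
grip_width: 35.4
grasp_force: 59.9
```

```bash
cat > m.py <<'E'
from h import *
st=robot.read_state();s,x,z=frame();d=st["tool_pos"]-np.array([594.3,-119.5,193.9]);print("travel s,x,z",d@s,d@x,d@z,"F s",st["force"]@s,st["grip_width"])
c=robot.capture("wrist")
for n in("button_tip","next_hole","stop_plate"):
    print(n,[(r["position"],r["conf"]) for r in robot.place_of(n,c)[:2]])
E
python3 m.py
```

```text
travel s,x,z 31.109285609179548 -0.14207326342724969 0.005167257153275304 F s -9.506943104555052 35.366411447546334
button_tip []
next_hole [([272.8, 413.4], 0.92)]
stop_plate [([315.5, 8.5], 0.66)]
```

arm_command([
  [2, 0, 0, 0, 0, 0, 30],
  [2, 0, 0, 0, 0, 0, 30],
  [1, 0, 0, 0, 0, 0, 30],
  [1, 0, 0, 0, 0, 0, 30],
  [0, 0, 0, 0, 0, 0, 30],
])

```text
t: 8.15
tool_pos: [605.1, -81.5, 193.9]
tool_rot: [[0.271, 0.835, -0.478], [0.963, -0.236, 0.134], [-0.001, -0.497, -0.868]]
force: [5.5, -3.9, 3.0]
grip_width: 35.3
grasp_force: 60.2
```

arm_command([
  [1, 0, 0, 0, 0, 0, 30],
  [0.5, 0, 0, 0, 0, 0, 30],
  [0.5, 0, 0, 0, 0, 0, 30],
  [0, 0, 0, 0, 0, 0, 30],
])

```text
t: 8.55
tool_pos: [605.6, -79.9, 193.9]
tool_rot: [[0.271, 0.835, -0.478], [0.962, -0.236, 0.134], [-0.001, -0.497, -0.868]]
force: [4.5, -4.4, 3.0]
grip_width: 35.4
grasp_force: 60.1
```

```bash
python3 m.py
```

```text
travel s,x,z 41.189605959629155 -0.1745326135730103 0.05984143654366074 F s -3.014797239067332 35.43141230808958
button_tip []
next_hole [([275.3, 412.8], 0.94)]
stop_plate [([314.6, 6.9], 0.65)]
```

arm_command([
  [0.5, 0, 0, 0, 0, 0, 30],
  [0.5, 0, 0, 0, 0, 0, 30],
  [0, 0, 0, 0, 0, 0, 30],
])

```text
t: 9.05
tool_pos: [605.7, -79.6, 193.8]
tool_rot: [[0.271, 0.835, -0.479], [0.962, -0.236, 0.133], [-0.002, -0.497, -0.868]]
force: [3.8, -6.6, 4.0]
grip_width: 35.8
grasp_force: 60.1
```

arm_command([
  [-1, 0, 0, 0, 0, 0, 30],
  [-1, 0, 0, 0, 0, 0, 30],
  [-1, 0, 0, 0, 0, 0, 30],
  [-1, 0, 0, 0, 0, 0, 30],
  [-1, 0, 0, 0, 0, 0, 30],
  [0, 0, 0, 0, 0, 0, 30],
])

```text
t: 9.65
tool_pos: [604.9, -82.1, 193.9]
tool_rot: [[0.271, 0.836, -0.477], [0.963, -0.235, 0.136], [0.001, -0.496, -0.868]]
force: [6.3, 0.8, 1.5]
grip_width: 35.1
grasp_force: 60.1
```

```bash
python3 m.py
```

```text
travel s,x,z 38.86227818727224 -0.17681271018768996 0.07332613604695407 F s 2.4753832382688916 35.130868857453386
button_tip []
next_hole [([275.8, 415.1], 0.84)]
stop_plate [([316.0, 5.7], 0.95)]
```

arm_command([
  [-1, 0, 0, 0, 0, 0, 30],
  [-1, 0, 0, 0, 0, 0, 30],
  [-1, 0, 0, 0, 0, 0, 30],
  [0, 0, 0, 0, 0, 0, 30],
])

```text
t: 10.25
tool_pos: [604.7, -82.9, 193.9]
tool_rot: [[0.271, 0.836, -0.476], [0.963, -0.233, 0.138], [0.004, -0.496, -0.868]]
force: [8.3, 7.7, 0.2]
grip_width: 35.1
grasp_force: 60.1
```

arm_command([
  [-1, 0, 0, 0, 0, 0, 30],
  [-1, 0, 0, 0, 0, 0, 30],
  [-1, 0, 0, 0, 0, 0, 30],
  [0, 0, 0, 0, 0, 0, 30],
  [0, 0, 0, 0, 0, 0, 30],
  [0, 0, 0, 0, 0, 0, 30],
  [0, 0, 0, 0, 0, 0, 30],
])

```text
t: 10.95
tool_pos: [604.5, -83.5, 193.9]
tool_rot: [[0.271, 0.837, -0.475], [0.963, -0.232, 0.14], [0.007, -0.496, -0.868]]
force: [11.0, 13.8, -0.7]
grip_width: 35.5
grasp_force: 60.3
```

```bash
python3 m.py
```

```text
travel s,x,z 37.448012975486364 -0.0997581926962976 0.07753785755481592 F s 16.267814205511367 35.49239011768312
button_tip []
next_hole [([276.0, 414.5], 0.58)]
stop_plate [([315.7, 8.1], 0.66)]
```

arm_command([
  [2, 0, 0, 0, 0, 0, 30],
  [2, 0, 0, 0, 0, 0, 30],
  [2, 0, 0, 0, 0, 0, 30],
  [0, 0, 0, 0, 0, 0, 38],
  [0, 0, 0, 0, 0, 0, 50],
  [0, 0, 0, 0, 0, 0, 70],
  [0, 0, 0, 0, 0, 0, 85],
  [0, 0, 0, 0, 0, 0, 85],
])

```text
t: 11.95
tool_pos: [603.8, -82.7, 193.7]
tool_rot: [[0.271, 0.835, -0.48], [0.963, -0.235, 0.135], [-0.0, -0.498, -0.867]]
force: [-0.3, 0.3, 0.2]
grip_width: 85.2
grasp_force: 0.0
```

arm_command([
  [0, 0, -10, 0, 0, 0, 85],
  [0, 0, -20, 0, 0, 0, 85],
  [0, 0, -25, 0, 0, 0, 85],
  [0, 0, -25, 0, 0, 0, 85],
  [0, 0, -25, 0, 0, 0, 85],
  [0, 0, 0, 0, 0, 0, 85],
  [0, 0, 0, 0, 0, 0, 85],
])

```text
t: 12.65
tool_pos: [654.5, -96.9, 285.3]
tool_rot: [[0.271, 0.835, -0.478], [0.963, -0.235, 0.135], [0.0, -0.497, -0.868]]
force: [-0.9, 0.1, -0.2]
grip_width: 85.0
grasp_force: 0.0
```

```bash
python3 w.py pics/w4.png
```

```text
12.65 [654.47 -96.85 285.32] [-0.88  0.13 -0.18] [ 14.88  42.42 -16.92  84.06   3.26  83.74 -17.61]
ang err tool [ 0.19 -0.07 -0.1 ] off (tool axes) to axis pt [-36.91   0.13 155.88]
[[371.65   0.   316.4 ]
 [  0.   371.65 242.14]
 [  0.     0.     1.  ]] cam [707.5  -37.63 346.01] [-0.53 -0.14 -0.83]
button_tip expected (np.float64(280.3690591329076), np.float64(303.0903392395242))
   {'position': [281.2, 302.1], 'conf': 0.46} dev s,x,z -2.0186320242800604 -6.661338147750939e-15 -5.8245151970555185
   on z-plane dev s,x 0.7455750520041096 -0.5903549327773234
stop_plate expected (np.float64(315.709938514789), np.float64(127.67184616966007))
   {'position': [319.1, 67.0], 'conf': 0.95} dev s,x,z 1.0658141036401503e-14 0.14329536936672582 194.9222398849974
   {'position': [281.8, 303.5], 'conf': 0.22} dev s,x,z 0.0 -0.745679169265415 238.5191864954693
next_hole expected (np.float64(291.0391522897164), np.float64(352.87769113719196))
   {'position': [292.7, 310.3], 'conf': 0.91} dev s,x,z 18.433954421534686 3.197442310920451e-14 -32.24087292997845
```

View pics/w4.png

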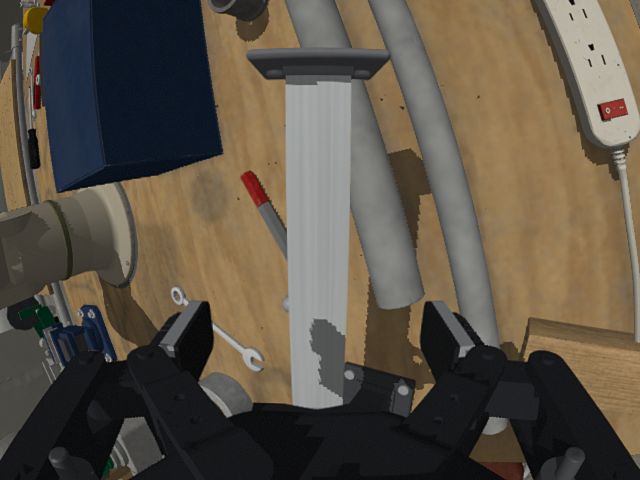

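The button stands proud at (286,302) again, and the plate has moved about 39 mm outwards with the camera. The gripper is clear and the marker hasn't moved.

```bash
python3 -c "
from station import robot
print(robot.sign_off())"
```

```text
the job is handed in; nothing more can be done
None
```

The length stop is one hole longer: the button shows out through the next hole, the lock held against a push back of about 16 N, the gripper is clear, and the job is handed in (no verdict was returned).

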